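# Close the spice grinder to the half-way position and hold its lid

## Task

The sprung pin in the grinder's mouth has stuck up: with the mallet held in the gripper, knock it fully down with a brisk blow (do not push it with the fingers), then stand the mallet back down on the ledge, clear of the grinder. Then take the lid, set it in the grinder's mouth with its lugs through the two slots until it sits flush on the collar, and twist it clockwise half way to the lock (45 of the 90 degrees), without letting it reach the lock. Finish while holding the lid there by its grip bar, not letting go; leave the ramekins, the pepper mill and the utensil box where they are.

Things in the scene. Friction and masses are not known exactly. Their poses are not given: they have to be found in the camera images.
- mouth (a point): Centre of the spice grinder's open mouth, level with the top of its steel collar, 100 mm above the ledge; z up. White squat body (foot 132 mm across) fixed to the ledge; collar 84 mm across outside, mouth 60 mm. Its inner lip, 6 mm thick, has two slots 19 mm wide, reaching 38 mm from the centre, on the +x and -x sides. Lugs under the lip turn 90 degrees clockwise seen from above to the lock
- slot_rib (a point): Single rib outside the collar at the +x slot, 48 mm from the centre, same axes as mouth (an equal one at the -x slot). Lugs enter here, 0 degrees; an anticlockwise turn is stopped within about 8 degrees
- half_ribs (a point): Between a pair of thin ribs outside the collar, 48 mm from the centre, 45 degrees clockwise (seen from above) of the +x slot: half way to the lock. An equal pair lies opposite
- lock_block (a point): Broad block outside the collar, 48 mm from the centre, 90 degrees clockwise of the +x slot: the lock, where a solid stop under the lip ends the turn. An equal one lies opposite
- pin_top (a point): Centre of the flat top of the sprung steel pin, 12 mm in diameter, upright in the middle of the mouth. Raised, its top is 14 mm above the collar's top; fully down it is 1 mm below it. While it is up the lid cannot seat
- pin (a joint): How far the pin is pushed down, m: 0 raised, 0.015 fully down on its stop. It moves at about 6 N at first and 8 N at the end; its guide is tight, so it stays where it is driven. Only a brisk blow counts, one that moves it faster than 0.04 m/s
- mallet_grip (a point): Point on the handle to grasp, mid-thickness, 55 mm from the head's axis. Wooden mallet, about 0.26 kg, standing on its striking face: head an upright barrel 48 mm across, 70 mm high; square handle 20 by 20 mm leaves it level along -x of this frame, its middle 40 mm above the striking face, its end 150 mm from the head's axis. z up. Centre of mass within 25 mm of the head's axis
- mallet_face (a point): Centre of the mallet's striking face, the round flat underside of the head, 48 mm across; same axes as mallet_grip, which is 55 mm to -x and 40 mm up
- lid_grip (a point): Point on the lid's axis in its black upright grip bar, which is 62 mm long (along x, pointing at the lugs), 20 mm wide (y), 40 mm high. This point is 22 mm above the disc's top, 34 above its underside, 48 above the soles. z up. The aluminium disc is 88 mm across, 12 mm thick; about 0.16 kg; the lid is the same after half a turn
- lid_seat (a point): Centre of the underside of the lid's disc, 34 mm below lid_grip, same axes; lies at mouth when the lid is seated, the disc resting on the collar. It has a hollow 44 mm across, 8 mm deep, that clears the lowered pin. Seated, the lugs' tops are 2 mm below the lip
- lid_lug (a point): Outer end of the lug on the lid's +x foot, 34 mm from the axis, 3 mm above the sole; same axes (an equal lug on -x). Four feet 14 mm high stand below the disc within 27 mm of the axis; the +x and -x ones carry lugs 12 mm wide, 6 mm high
- ramekin0: Yellow ceramic ramekin, 84 mm across, 45 mm high; origin under its foot. Bystander, stands on the ledge beyond the work
- ramekin1: Yellow ceramic ramekin, 84 mm across, 45 mm high; origin under its foot. Bystander, stands on the ledge beyond the work
- pepper_mill: Glass pepper mill, 56 mm across, 142 mm high; origin under its foot. Bystander, stands on the ledge beyond the work
- utensil_box: White plastic utensil box with a sliding lid, 75 by 210 by 41 mm (length along y); origin under its centre. Bystander, stands on the ledge beyond the work
Mind the look-alikes: they are no part of the job. Leave any blue or purple look-alike of the part that bears mallet_grip alone.

How it is judged:
By the outcome, as a careful person would: the job done as asked, in the order asked, and still so for the second after the job is handed in, while the arm keeps its last pose, push and grip.
It also fails if it takes over 61 s, if anything falls off the work surface, if the arm or the gripper's body presses on something with over 40 N, if the wrist force passes 120 N, or if a joint passes its speed limit or range.

## Robot

A 6-joint arm with a two-finger parallel gripper is mounted at the origin on the work surface. World frame = base frame: x ahead of the robot, y to its left, z up, the work surface at z = 0. Lengths are in mm, angles in degrees, forces in N, time in s.
With the tool pointing down it reaches from about 300 to 850 mm from the base axis. Payload 4.2 kg.
Tool frame: the origin (TCP) lies at the very end of the fingers, on their centre line; the grasp point (between the pads) lies 19 mm behind it (env.grip_point_offset is the distance from the TCP to the grasp point, in mm); z points along the fingers, y is the line along which they close (so a half turn about z gives the same grasp; the last joint's range is limited). The gripper opens to 91 mm and grips with 3 to 60 N. Pads are 32 mm wide; open, the fingers measure 118 mm over their backs; the gripper's body (76 mm by 178 mm) begins 60 mm behind the grasp point.
Start: joints at [72.078, 18.312, 89.639, -0, 72.044, -1.146], TCP at [165.967, 550.544, 213.976] pointing down, gripper open.
Joint ranges: [-177.97, 177.97], [-48.28, 115.42], [12.27, 149.76], [-77.06, 257.06], [2.81, 150.46], [-146.56, 146.56]. Speed limits (degrees/s): [147.25, 147.25, 180, 180, 180, 180].

## Interface

Orientations are given as [roll, pitch, yaw] about the fixed x, y, z axes, in that order (R = Rz(yaw) Ry(pitch) Rx(roll)).
In Python, from workcell import env gives the robot as it stands. The module is installed in compiled form; this text tells all that it offers.
- The arm moves only by the tool arm_command, never from a script. Its argument "rows" is a list of rows, each an object with "delta_pos": the shift along the tool's x, y, z in mm, a list of three; "roll": the turn about the tool's z in units of 5 degrees (1.0 is 5 degrees); "jaw": the opening in per cent of the stroke, from 0 (shut) to 100 (fully open). A call has 1 to 20 rows; each row is the pose to reach, as a shift and turn from the pose commanded when the call began, along the tool's axes at that moment; what a row does not reach only later rows make up. A row lasts 1/12 s, in which the tool goes at most 41.7 mm and 7.16 degrees, less where a joint would pass 70% of its speed; a pose out of reach is approached as far as the arm can. A call with a gripper value outside its range is refused whole. The fingers move at their own pace and stop on an object; "squeeze" is the grip in N (left out, the last holds). Time passes only in rows, so rows that repeat a pose let the fingers close. It gives the time, the measured TCP pose, the force, the opening and the grip force at its end, in the units of the state.
- env.state(): the state, without advancing time (a new reading comes with each control period).
- env.grab_frame(name): name is "scene" or "top" or "wrist"; returns a dict with "img" (480x640x3 uint8, blue, green, red), "z_map" (480x640 float32, mm along the optical axis (not along the pixel's ray), 0 where there is no reading), "fov_y" (degrees; the focal length in pixels is half the picture's height over the tangent of half this angle, whatever the lens; pixels are square), "cx", "cy" (the principal point, pixels), "dist" ([k1, k2, p1, p2, k3] as OpenCV has them; the pictures are not rectified), "R" (3x3) and "t" (3): a world point X has camera coordinates R X + t; the wrist camera has in their place "T_tool_cam" (4x4, takes a point from camera to tool coordinates, whose origin is the TCP and whose axes are the flange's). Camera axes: x right, y down, z forward; pixel columns grow to the right and rows downward; lengths in mm; the calibration is good to about 2 mm. A picture is of the moment at which its call begins: read the wrist's pose just before it.
- env.job_done(): hands the job in; it is judged then, once.
The state is a dict: "time_s": time; "qpos": joint angles; "qvel": joint speeds; "effort": joint torques, N m; "ee_pos": TCP position; "ee_rot": TCP orientation; "force": force on the tool from outside, world axes, zero at the start; "torque": the same for the moment, N m; "gripper_width": finger opening in mm; "gripper_force": force on a finger pad.
Only numpy, scipy, OpenCV 4.12 (cv2) and the standard library are available. Lean on these libraries where they do the work, as an engineer would, in place of code of your own. Each camera call takes 0.05 s, during which the arm holds its last target. There are 200 camera calls.

## Working session

There is one attempt and no reset: what is moved stays moved. The work goes in short steps, Python scripts to look and compute and a tool call to move; the robot and the scene stay as the last step left them, time stands still between calls to the robot, and variables do not carry over. Pictures are saved under pics/ and viewed, at most 10 in all, crops included, and the job is handed in when it is done.

Besides the shell and the picture viewer there is one more tool, called after "Emit:" as name(argument=value, ...) on one line, values as JSON. arm_command: Moves the arm, as the interface text tells. Its arguments: {"type":"object","properties":{"rows":{"type":"array"},"squeeze":{"type":"number"}},"required":["rows"]}

```bash
mkdir -p pics
cat > h.py <<'E'
import numpy as np, cv2
from workcell import env
from scipy.spatial.transform import Rotation as Ro
def toolpose():
    s=env.state(); return Ro.from_euler('xyz',s['ee_rot'],degrees=True).as_matrix(), np.array(s['ee_pos'])
def grab(n):
    R0,p0=toolpose(); f=env.grab_frame(n)
    fl=240/np.tan(np.radians(f['fov_y'])/2); f['K']=np.array([[fl,0,f['cx']],[0,fl,f['cy']],[0,0,1.]])
    if 'T_tool_cam' in f and n=='wrist':
        T=np.array(f['T_tool_cam']); Rc=R0@T[:3,:3]; c=R0@T[:3,3]+p0
    else: Rc=np.array(f['R']).T; c=-Rc@np.array(f['t'])
    f['Rc'],f['c']=Rc,c; f['dist']=np.array(f['dist'],float); return f
def rays(f,uv):
    n=cv2.undistortPoints(np.array(uv,float).reshape(-1,1,2),f['K'],f['dist']).reshape(-1,2)
    return np.c_[n,np.ones(len(n))]@f['Rc'].T
def onplane(f,uv,z):
    d=rays(f,uv); return f['c']+d*((z-f['c'][2])/d[:,2])[:,None]
def cloud(f):
    v,u=np.mgrid[0:480,0:640]; d=rays(f,np.stack([u,v],-1).reshape(-1,2))
    return (f['c']+d*f['z_map'].reshape(-1,1)).reshape(480,640,3)
def proj(f,X):
    R=f['Rc'].T; return cv2.projectPoints(np.array(X,float).reshape(-1,1,3),cv2.Rodrigues(R)[0],-R@f['c'],f['K'],f['dist'])[0].reshape(-1,2)
E
python3 - <<'E'
from h import *
print(env.state())
for n in('scene','top','wrist'):
    f=grab(n); cv2.imwrite(f'pics/{n}0.png',f['img']); np.save(f'{n}0.npy',f,allow_pickle=True); print(n,f['c'],f['Rc'][:,2],f['fov_y'],f['dist'])
a,b=[cv2.imread(f'pics/{n}0.png') for n in('top','wrist')]
E
```

```text
{'time_s': 0.0, 'qpos': array([ 7.20784841e+01,  1.83511652e+01,  8.97065502e+01,  3.17683385e-03,
        7.20436931e+01, -1.14564554e+00]), 'qvel': array([ 0.04366199, -0.10945074,  0.01530716, -0.02231826,  0.07748461,
       -0.09582906]), 'effort': array([-9.22303479e-04, -4.12457335e+01, -2.31975138e+01,  7.25967879e-02,
        4.58420464e-02, -1.27477792e-04]), 'ee_pos': array([165.78511634, 550.05225472, 213.12407686]), 'ee_rot': array([-1.79898672e+02, -5.04731303e-03,  1.63223143e+02]), 'force': array([-0.32602624, -0.49885581,  0.03592356]), 'torque': array([-0.00539543, -0.00157345,  0.01381935]), 'gripper_force': 0.0, 'gripper_width': 91.13515668144446}
scene [ 933.12034191  601.70933969 1099.72628763] [-0.3595991  -0.50003338 -0.78781667] 53.795301666261345 [-0.02042184  0.          0.          0.          0.        ]
top [ 264.69968094  -15.60270702 1209.97677689] [ 1.86048093e-01  6.54622519e-04 -9.82540421e-01] 53.91234498364494 [-0.02280649  0.          0.          0.          0.        ]
wrist [ 89.91651373 572.99911361 382.82351165] [ 0.26893583 -0.08226188 -0.95963873] 69.7954101036117 [-0.0338346  0.         0.         0.         0.       ]
```

View pics/top0.png

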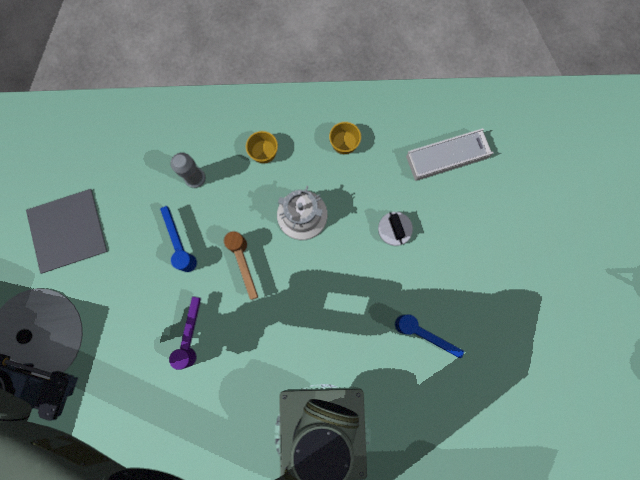

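View pics/scene0.png

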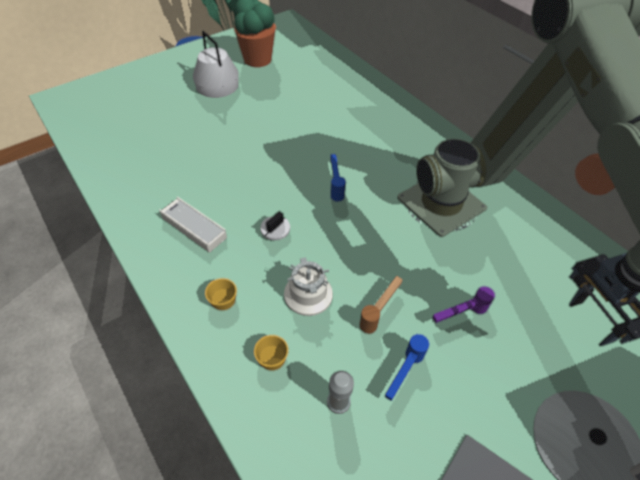

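Top view: the wooden mallet has its head at about (235,241) and handle end at (255,297). The look-alikes are blue at (183,261), blue at (407,325) and purple at (181,358); the wooden one is neither blue nor purple, so it is the one meant. The grinder is at (302,214) and the lid at (396,228). I'll take one enlarged crop to confirm, plus coarse measurements.

Run:
```python
from h import *
f=np.load('top0.npy',allow_pickle=True).item()
im=f['img']; cv2.imwrite('pics/crop1.png',cv2.resize(im[175:310,215:425],None,fx=3.8,fy=3.8,interpolation=cv2.INTER_CUBIC))
C=cloud(f)
for n,u,v in(('head',235,239),('grinder',302,214),('lid',396,228),('handle_end',254,295),('pin',304,207),('ram0',262,147),('ram1',345,137),('mill',186,165),('box',450,155)):
    print(n,C[v,u].round(1))
hsv=cv2.cvtColor(im,cv2.COLOR_BGR2HSV)
m=(hsv[...,0]<18)&(hsv[...,1]>80)&(C[...,2]>20)
m[:,:210]=0;m[:,280:]=0;m[:190]=0;m[320:]=0
P=C[m];print(len(P),np.percentile(P[:,2],[2,20,50,80,98]))
for lo,hi in((40,58),(62,80)):
    Q=P[(P[:,2]>lo)&(P[:,2]<hi)];print(lo,len(Q),Q.mean(0),Q.min(0),Q.max(0))
Q=P[(P[:,2]>40)&(P[:,2]<58)]; print(cv2.minAreaRect(Q[:,:2].astype(np.float32)))
lid=(C[...,2]>2)&(C[...,2]<80);lid[:,:375]=0;lid[:,418:]=0;lid[:205]=0;lid[250:]=0
P=C[lid];print('lid z',np.percentile(P[:,2],[2,20,50,80,98]))
Q=P[P[:,2]>45];print('bar',len(Q),Q.mean(0),cv2.minAreaRect(Q[:,:2].astype(np.float32)))
Q=P[(P[:,2]>20)&(P[:,2]<34)];print('disc',len(Q),cv2.minEnclosingCircle(Q[:,:2].astype(np.float32)))
g=(C[...,2]>2);g[:,:265]=0;g[:,340:]=0;g[:180]=0;g[250:]=0
P=C[g]
for lo,hi in((15,60),(92,108),(108,120)):
    Q=P[(P[:,2]>lo)&(P[:,2]<hi)];print('g',lo,len(Q),Q.mean(0) if len(Q) else 0,cv2.minEnclosingCircle(Q[:,:2].astype(np.float32)) if len(Q) else 0)
```

```text
head [471.6 201.1  70.8]
grinder [526.6  34.7  84.4]
lid [ 488.9 -196.3   64.3]
handle_end [334.6 156.8  55.7]
pin [544.4  29.5  82.8]
ram0 [732.  142.    8.8]
ram1 [754.9 -82.1   5.9]
mill [642.1 306.8 138.4]
box [ 683.3 -351.9   40.2]
713 [36.90060533 50.70769765 54.30429728 71.93965533 75.87817581]
40 416 [392.20347309 179.31322787  51.94422698] [327.62511159 151.09997859  40.00436106] [477.19302022 214.74819016  57.59090868]
62 272 [467.9239914  205.54862084  71.98673999] [446.31548766 183.76199023  62.64501538] [489.15347704 228.2105563   79.70277528]
((399.4696044921875, 185.08734130859375), (151.27096557617188, 35.7912712097168), 13.14695930480957)
lid z [ 2.28579477  4.05341727 26.86893024 32.53773578 70.59617893]
bar 241 [ 495.57566458 -197.74386894   65.9243331 ] ((496.9885559082031, -199.12548828125), (61.54898452758789, 20.811120986938477), 17.682628631591797)
disc 642 ((497.10009765625, -199.16123962402344), 44.345489501953125)
g 15 585 [515.21224807  33.00677057  24.78565359] ((542.8792724609375, 39.49299621582031), 65.46937561035156)
g 92 580 [542.87472579  39.33190626 101.60444835] ((543.6386108398438, 39.400386810302734), 55.364158630371094)
g 108 22 [542.4821876   39.09992795 114.8950823 ] ((543.5199584960938, 38.84854507446289), 6.260554790496826)
```

View pics/crop1.png

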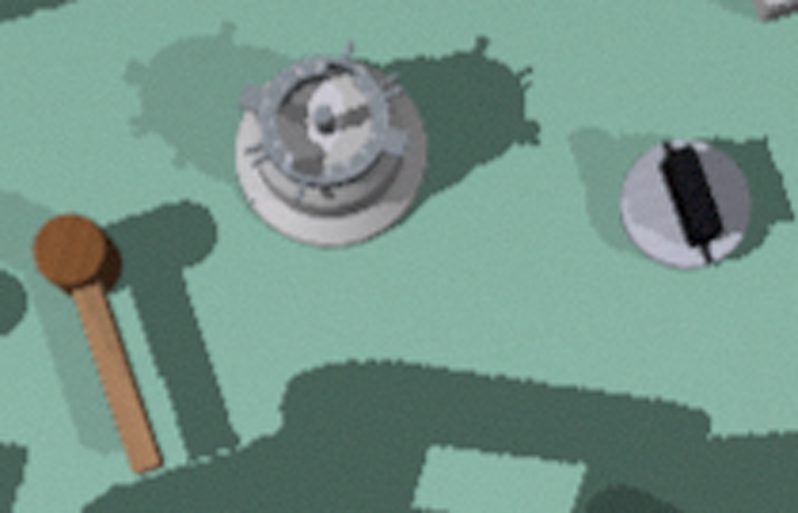

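The crop confirms the brown wooden mallet: head (75,250), handle to (148,468). The grinder's single ribs are at (350,47) and (303,193), the half pairs at (388,80) and (257,155), and the lock blocks at (398,140) and (250,97). Next I'll get rib angles and the move to a wrist look.

```bash
cat >> h.py <<'E'
def delta(p,yaw):
    R,p0=toolpose(); y0=env.state()['ee_rot'][2]
    d=R.T@(np.array(p)-p0); t=-(yaw-y0); t=(t+180)%360-180
    print('delta',d.round(1),'roll',round(t/5,3),'from',p0.round(1),round(y0,2))
def ribs(C,c,lo=92):
    P=C.reshape(-1,3); r=np.hypot(*(P[:,:2]-c).T); Q=P[(r>44.5)&(r<53)&(P[:,2]>lo)&(P[:,2]<125)]
    a=np.degrees(np.arctan2(Q[:,1]-c[1],Q[:,0]-c[0])); print('n',len(Q),'z',np.percentile(Q[:,2],[5,50,95]).round(1)) 
    h,_=np.histogram(a,bins=120,range=(-180,180)); print([(int(-180+3*i),int(n)) for i,n in enumerate(h) if n]); return Q,a
E
python3 - <<'E'
from h import *
f=np.load('top0.npy',allow_pickle=True).item(); C=cloud(f)
ribs(C,np.array([543.4,39.2]))
im=f['img'];hsv=cv2.cvtColor(im,cv2.COLOR_BGR2HSV)
m=(hsv[...,0]<18)&(hsv[...,1]>80)&(C[...,2]>44)&(C[...,2]<58)
m[:,:210]=0;m[:,280:]=0;m[:252]=0;m[320:]=0
Q=C[m][:,:2].astype(np.float32);print(cv2.fitLine(Q,cv2.DIST_L2,0,.01,.01).ravel(),len(Q),cv2.minAreaRect(Q))
delta([470,60,330],200); delta([395,170,240],200)
E
```

```text
n 86 z [ 96.6 101.1 104.2]
[(-120, 3), (-117, 3), (-114, 5), (-111, 4), (-108, 2), (-105, 5), (-102, 3), (-72, 5), (-69, 1), (-63, 3), (-60, 2), (-24, 2), (-21, 3), (-18, 1), (57, 1), (60, 3), (63, 4), (66, 2), (69, 3), (72, 5), (75, 3), (78, 4), (108, 4), (111, 3), (117, 3), (120, 3), (156, 1), (159, 4), (162, 1)]
[9.4441092e-01 3.2876748e-01 3.8522467e+02 1.7757922e+02] 373 ((386.7937927246094, 178.23989868164062), (123.7297134399414, 18.66284942626953), 18.793712615966797)
delta [-432.7 -381.7 -116.2] roll -7.356 from [165.9 550.2 213.3] 163.22
delta [-329.1 -297.9  -26.3] roll -7.356 from [165.9 550.2 213.3] 163.22
```

Emit:
arm_command(rows=[{"delta_pos":[-15,-13,-10],"roll":-0.5,"jaw":100},{"delta_pos":[-40,-36,-25],"roll":-1,"jaw":100},{"delta_pos":[-65,-57,-35],"roll":-1.5,"jaw":100},{"delta_pos":[-92,-81,-45],"roll":-2,"jaw":100},{"delta_pos":[-119,-105,-55],"roll":-2.5,"jaw":100},{"delta_pos":[-146,-129,-65],"roll":-3,"jaw":100},{"delta_pos":[-173,-153,-75],"roll":-3.5,"jaw":100},{"delta_pos":[-200,-176,-85],"roll":-4,"jaw":100},{"delta_pos":[-227,-200,-95],"roll":-4.5,"jaw":100},{"delta_pos":[-254,-224,-100],"roll":-5,"jaw":100},{"delta_pos":[-281,-248,-105],"roll":-5.5,"jaw":100},{"delta_pos":[-308,-272,-110],"roll":-6,"jaw":100},{"delta_pos":[-335,-296,-115],"roll":-6.5,"jaw":100},{"delta_pos":[-362,-320,-116],"roll":-7,"jaw":100},{"delta_pos":[-389,-344,-116],"roll":-7.4,"jaw":100},{"delta_pos":[-412,-364,-116],"roll":-7.4,"jaw":100},{"delta_pos":[-428,-377,-116],"roll":-7.4,"jaw":100},{"delta_pos":[-433,-382,-116],"roll":-7.4,"jaw":100},{"delta_pos":[-433,-382,-116],"roll":-7.4,"jaw":100},{"delta_pos":[-433,-382,-116],"roll":-7.4,"jaw":100}])

```text
time_s: 1.82
ee_pos: [469.8, 60.3, 329.7]
ee_rot: [179.9, -0.0, -159.8]
force: [-0.3, -0.0, -0.2]
gripper_width: 91.2
gripper_force: 0.0
```

Run:
```python
from h import *
f=grab('wrist'); np.save('w1.npy',f,allow_pickle=True); cv2.imwrite('pics/w1.png',f['img'])
C=cloud(f); P=C.reshape(-1,3)
q=P[(np.hypot(P[:,0]-543,P[:,1]-39)<46)&(abs(P[:,2]-100)<3)]
print(len(q),cv2.minEnclosingCircle(q[:,:2].astype(np.float32)),np.median(q[:,2]))
q=P[(np.hypot(P[:,0]-543,P[:,1]-39)<25)&(P[:,2]>107)]
print('pin',len(q),cv2.minEnclosingCircle(q[:,:2].astype(np.float32)),np.median(q[:,2]) if len(q) else 0)
Q,a=ribs(C,np.array([543.4,39.2]))
print(proj(f,[[543.4,39.2,100],[496.5,-198.8,70],[468,205,70]]))
delta([385,177,170],199.2); delta([385,177,20],199.2)
```

```text
1625 ((543.0595092773438, 38.994380950927734), 45.882381439208984) 98.83929400322069
pin 85 ((542.951904296875, 38.48615646362305), 6.060977935791016) 112.68482739627154
n 340 z [93.7 97.7 99.2]
[(-120, 18), (-117, 15), (-114, 15), (-111, 14), (-108, 13), (-105, 14), (-102, 11), (-75, 4), (-72, 20), (-63, 16), (-60, 6), (-24, 11), (-21, 13), (57, 1), (60, 11), (63, 12), (66, 13), (69, 14), (72, 12), (75, 13), (78, 13), (108, 8), (111, 20), (117, 4), (120, 20), (123, 2), (159, 14), (162, 13)]
[[280.77662887 260.28255547]
 [111.83161549 154.78394796]
 [421.94200716 242.75193117]]
delta [ 39.  138.3 160. ] roll 0.213 from [469.6  60.7 329.8] -159.74
delta [ 39.  138.2 310. ] roll 0.213 from [469.6  60.7 329.8] -159.74
```

View pics/w1.png

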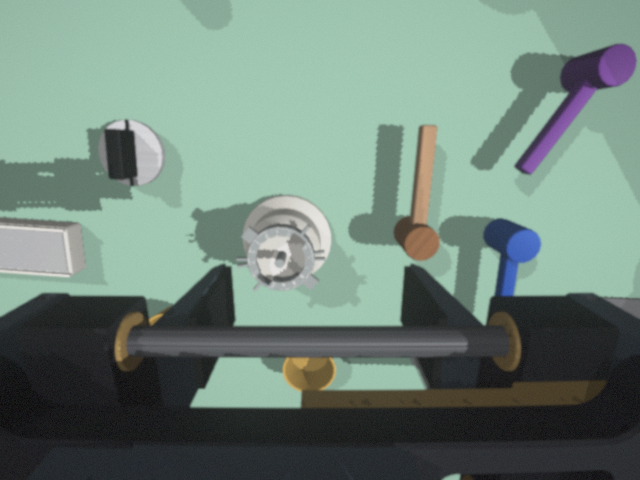

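Wrist view: mallet head (417,240) with handle end (428,127), grinder pin (281,258), lid bar (122,153). I'll measure the mallet, lid and ribs from this frame.

Run:
```python
from h import *
f=np.load('w1.npy',allow_pickle=True).item(); C=cloud(f); im=f['img'];hsv=cv2.cvtColor(im,cv2.COLOR_BGR2HSV)
c=np.array([543.1,38.8]); P=C.reshape(-1,3); r=np.hypot(*(P[:,:2]-c).T); Q=P[(r>45)&(r<53)&(P[:,2]>92)&(P[:,2]<125)]
a=np.degrees(np.arctan2(Q[:,1]-c[1],Q[:,0]-c[0]))
for lo,hi,o in((-30,-10,0),(-80,-55,45),(-125,-95,90),(50,85,-90),(100,128,-135),(150,170,-180)):
    s=a[(a>lo)&(a<hi)]; print(round((s.min()+s.max())/2+o,2),round(s.mean()+o,2))
m=(hsv[...,0]<18)&(hsv[...,1]>80); m[:, :385]=0;m[:,445:]=0;m[:115]=0;m[270:]=0
h=m&(C[...,2]>43)&(C[...,2]<56); h[215:]=0
Q=C[h]; print('handle',len(Q),np.median(Q[:,2]),cv2.minAreaRect(Q[:,:2].astype(np.float32)),cv2.fitLine(Q[:,:2].astype(np.float32),2,0,.01,.01).ravel())
Q=C[m&(C[...,2]>64)]; print('head',len(Q),np.median(Q[:,2]),cv2.minEnclosingCircle(Q[:,:2].astype(np.float32)))
l=np.zeros_like(m); l[115:190,95:167]=1
Q=C[l&(C[...,2]>55)]; print('bar',len(Q),np.median(Q[:,2]),cv2.minAreaRect(Q[:,:2].astype(np.float32)))
Q=C[l&(C[...,2]>20)&(C[...,2]<33)]; print('disc',len(Q),np.median(Q[:,2]),cv2.minEnclosingCircle(Q[:,:2].astype(np.float32)))
```

```text
-19.97 -20.19
-19.59 -20.41
-19.45 -20.12
-19.91 -19.34
-19.21 -18.75
-18.85 -18.79
handle 1147 48.71415014963037 ((383.3097229003906, 175.7789764404297), (112.96403503417969, 17.632305145263672), 19.015304565429688) [9.4812781e-01 3.1788939e-01 3.8209225e+02 1.7517751e+02]
head 920 68.91565552717793 ((437.187255859375, 128.69342041015625), 105.06397247314453)
bar 969 64.35514730020702 ((457.5916748046875, -85.78474426269531), (61.13618850708008, 263.5844421386719), 18.887733459472656)
disc 1976 24.776925233262432 ((496.00311279296875, -200.64739990234375), 44.48838806152344)
```

Emit:
arm_command(rows=[{"delta_pos":[1,15,15],"roll":0,"jaw":100},{"delta_pos":[3,48,45],"roll":0.1,"jaw":100},{"delta_pos":[5,80,75],"roll":0.2,"jaw":100},{"delta_pos":[6,112,100],"roll":0.25,"jaw":100},{"delta_pos":[6.4,130,130],"roll":0.25,"jaw":100},{"delta_pos":[6.4,137.5,165],"roll":0.25,"jaw":100},{"delta_pos":[6.4,137.5,200],"roll":0.25,"jaw":100},{"delta_pos":[6.4,137.5,235],"roll":0.25,"jaw":100},{"delta_pos":[6.4,137.5,265],"roll":0.25,"jaw":100},{"delta_pos":[6.4,137.5,288],"roll":0.25,"jaw":100},{"delta_pos":[6.4,137.5,303],"roll":0.25,"jaw":100},{"delta_pos":[6.4,137.5,308.5],"roll":0.25,"jaw":100},{"delta_pos":[6.4,137.5,308.5],"roll":0.25,"jaw":100},{"delta_pos":[6.4,137.5,308.5],"roll":0.25,"jaw":100}])

```text
time_s: 3.03
ee_pos: [416.9, 187.5, 22.1]
ee_rot: [180.0, 0.1, -161.0]
force: [0.4, 0.3, -0.5]
gripper_width: 90.8
gripper_force: 0.0
```

Emit:
arm_command(rows=[{"delta_pos":[0,0,0],"roll":0,"jaw":40},{"delta_pos":[0,0,0],"roll":0,"jaw":10},{"delta_pos":[0,0,0],"roll":0,"jaw":10},{"delta_pos":[0,0,0],"roll":0,"jaw":10},{"delta_pos":[0,0,0],"roll":0,"jaw":10},{"delta_pos":[0,0,0],"roll":0,"jaw":10},{"delta_pos":[0,0,0],"roll":0,"jaw":10},{"delta_pos":[0,0,0],"roll":0,"jaw":10},{"delta_pos":[0,0,0],"roll":0,"jaw":10},{"delta_pos":[0,0,0],"roll":0,"jaw":10}], squeeze=55)

```text
time_s: 3.87
ee_pos: [416.7, 186.6, 21.4]
ee_rot: [180.0, -0.0, -161.0]
force: [-0.1, -0.5, -0.3]
gripper_width: 27.4
gripper_force: 0.0
```

Emit:
arm_command(rows=[{"delta_pos":[0,0,0],"roll":0,"jaw":5},{"delta_pos":[0,0,0],"roll":0,"jaw":5},{"delta_pos":[0,0,0],"roll":0,"jaw":5},{"delta_pos":[0,0,0],"roll":0,"jaw":5},{"delta_pos":[0,0,0],"roll":0,"jaw":5},{"delta_pos":[0,0,-5],"roll":0,"jaw":5},{"delta_pos":[0,0,-30],"roll":0,"jaw":5},{"delta_pos":[0,0,-70],"roll":0,"jaw":5},{"delta_pos":[0,0,-110],"roll":0,"jaw":5},{"delta_pos":[0,0,-145],"roll":0,"jaw":5},{"delta_pos":[0,0,-160],"roll":0,"jaw":5},{"delta_pos":[0,0,-160],"roll":0,"jaw":5}], squeeze=55)

```text
time_s: 4.87
ee_pos: [418.9, 187.5, 185.5]
ee_rot: [180.0, 0.5, -161.0]
force: [0.8, -0.7, -3.1]
gripper_width: 19.7
gripper_force: 54.8
```

```bash
cat > mal.py <<'E'
from h import *
import sys
# held mallet: head top points in top/scene view
R,p=toolpose()
for n in('top','scene'):
    f=grab(n); C=cloud(f); hsv=cv2.cvtColor(f['img'],cv2.COLOR_BGR2HSV)
    m=(hsv[...,0]<18)&(hsv[...,1]>80)&(C[...,2]>20); L=(C-p)@R
    m&=(L[...,0]<-25)&(L[...,0]>-85)&(abs(L[...,1])<30)
    Q=C[m]; 
    if len(Q)<30: print(n,len(Q)); continue
    z=np.percentile(Q[:,2],90); T=Q[abs(Q[:,2]-z)<5]
    l=(T-p)@R; A=np.c_[l[:,:2],np.ones(len(l))]; co=np.linalg.lstsq(A,l[:,2],rcond=None)[0]
    print(n,len(T),'top z',np.median(T[:,2]).round(1),'centre world',np.array(cv2.minEnclosingCircle(T[:,:2].astype(np.float32))[0]).round(1),'r',cv2.minEnclosingCircle(T[:,:2].astype(np.float32))[1],'tilt',np.degrees(co[:2]).round(1), 'tool centre',((l.min(0)+l.max(0))/2).round(1))
    if len(sys.argv)>1: cv2.imwrite(f'pics/{sys.argv[1]}_{n}.png',f['img'])
E
python3 mal.py
python3 - <<'E'
from h import *
s=env.state(); print(s['ee_pos'],s['force'],s['gripper_width'],s['gripper_force'])
E
```

```text
top 0
scene 274 top z 229.0 centre world [470.  207.3] r 23.667402267456055 tilt [0.4 0.5] tool centre [-55.    2.5 -43.4]
[416.06845248 186.30731226 180.9976573 ] [-0.13549875 -0.00823074 -2.87898653] 19.88734641473442 54.84932720661163
```

Emit:
arm_command(rows=[{"delta_pos":[-1,-10,-2],"roll":0,"jaw":5},{"delta_pos":[-3,-30,-4],"roll":0,"jaw":5},{"delta_pos":[-6,-60,-5],"roll":0,"jaw":5},{"delta_pos":[-9,-92,-5],"roll":0,"jaw":5},{"delta_pos":[-12,-124,-5],"roll":0,"jaw":5},{"delta_pos":[-15,-152,-3],"roll":0,"jaw":5},{"delta_pos":[-17,-172,0],"roll":0,"jaw":5},{"delta_pos":[-17,-180,4],"roll":0,"jaw":5},{"delta_pos":[-17,-181.3,6],"roll":0,"jaw":5},{"delta_pos":[-17,-181.3,6],"roll":0,"jaw":5},{"delta_pos":[-17,-181.3,6],"roll":0,"jaw":5},{"delta_pos":[-17,-181.3,6],"roll":0,"jaw":5}])

```text
time_s: 5.97
ee_pos: [491.2, 21.6, 175.2]
ee_rot: [180.0, -0.0, -161.0]
force: [0.7, -0.2, -2.9]
gripper_width: 19.7
gripper_force: 54.8
```

```bash
python3 mal.py
python3 - <<'E'
from h import *
s=env.state(); print(s['ee_pos'],s['force'],s['time_s']); delta([491.3,20.5,175],199)
E
```

```text
top 0
scene 240 top z 221.5 centre world [544.5  42. ] r 23.895627975463867 tilt [-0.1  0.1] tool centre [-57.2   3.1 -46.7]
[491.5041644   21.58914581 175.6135454 ] [ 0.34597462 -0.69492581 -1.55730555] 6.0667
delta [ 0.5 -1.   0.6] roll 0.012 from [491.5  21.6 175.6] -160.94
```

Emit:
arm_command(rows=[{"delta_pos":[0.5,-1.5,0],"roll":0,"jaw":5},{"delta_pos":[0.5,-1.5,5],"roll":0,"jaw":5},{"delta_pos":[0.5,-1.5,14],"roll":0,"jaw":5},{"delta_pos":[0.5,-1.5,25],"roll":0,"jaw":5},{"delta_pos":[0.5,-1.5,37],"roll":0,"jaw":5},{"delta_pos":[0.5,-1.5,49],"roll":0,"jaw":5},{"delta_pos":[0.5,-1.5,58.5],"roll":0,"jaw":5},{"delta_pos":[0.5,-1.5,58.5],"roll":0,"jaw":5}])

```text
time_s: 6.73
ee_pos: [489.9, 18.9, 116.2]
ee_rot: [180.0, -0.2, -161.0]
force: [-3.3, -0.6, 1.5]
gripper_width: 19.8
gripper_force: 55.0
```

```bash
python3 mal.py
python3 - <<'E'
from h import *
s=env.state(); print(s['ee_pos'],s['ee_rot'],s['force'],s['gripper_force'],s['time_s'])
E
```

```text
top 0
scene 214 top z 166.3 centre world [541.2  38.7] r 23.58034324645996 tilt [3.5 1.7] tool centre [-54.9   2.8 -51.5]
[491.16242621  19.11500127 116.31844805] [ 1.79976513e+02 -6.17191238e-02 -1.61023486e+02] [ 0.05671473 -0.44265048 -1.99017468] 54.99916434288025 6.8333
```

Emit:
arm_command(rows=[{"delta_pos":[0,0,-6],"roll":0,"jaw":5},{"delta_pos":[0,0,-22],"roll":0,"jaw":5},{"delta_pos":[0,0,-45],"roll":0,"jaw":5},{"delta_pos":[3,10,-62],"roll":0,"jaw":5},{"delta_pos":[6,35,-68],"roll":0,"jaw":5},{"delta_pos":[9,70,-68],"roll":0,"jaw":5},{"delta_pos":[12,105,-68],"roll":0,"jaw":5},{"delta_pos":[15,140,-68],"roll":0,"jaw":5},{"delta_pos":[17,165,-68],"roll":0,"jaw":5},{"delta_pos":[17,180,-68],"roll":0,"jaw":5},{"delta_pos":[17,182,-68],"roll":0,"jaw":5},{"delta_pos":[17,182,-68],"roll":0,"jaw":5}])

```text
time_s: 7.83
ee_pos: [416.4, 186.4, 185.0]
ee_rot: [-180.0, 0.0, -160.9]
force: [0.4, 0.1, -2.8]
gripper_width: 19.7
gripper_force: 55.0
```

```bash
python3 mal.py
python3 - <<'E'
from h import *
s=env.state(); print(s['ee_pos'],s['force'],s['time_s'])
ims=[]
for n in('top','scene','wrist'):
    f=grab(n); C=cloud(f); P=C.reshape(-1,3); r=np.hypot(P[:,0]-543,P[:,1]-39)
    print(n,'pin z',np.sort(P[(r<4)&(P[:,2]>60)][:,2]).round(1)[-12:],'collar',np.median(P[(r>34)&(r<41)&(P[:,2]>90)][:,2]), 'around', np.median(P[(r>10)&(r<26)&(P[:,2]>10)][:,2]))
    u,v=proj(f,[[543,39,100]])[0].astype(int)
    if 40<v<440 and 40<u<600: ims.append(cv2.resize(f['img'][v-40:v+40,u-40:u+40],(390,390)))
cv2.imwrite('pics/pin.png',np.hstack(ims[:2]))
E
```

```text
top 0
scene 273 top z 235.6 centre world [468.4 203.5] r 25.044931411743164 tilt [2.3 0.5] tool centre [-54.6   0.8 -51.2]
[416.84467088 185.21503534 184.92899548] [ 0.33093473  0.13737328 -1.98460469] 7.9333
top pin z [ 98.2  99.8 101.  102.2 103.1 104.  104.5] collar 102.14899161682479 around 82.27042672031075
scene pin z [88.9 93.3 94.4 95.5 96.  97.1 99.3] collar 97.22138178281523 around 77.41614340315016
wrist pin z [77.6 81.6 97.4 97.8] collar 98.79175560241353 around 78.94589858768933
```

View pics/pin.png

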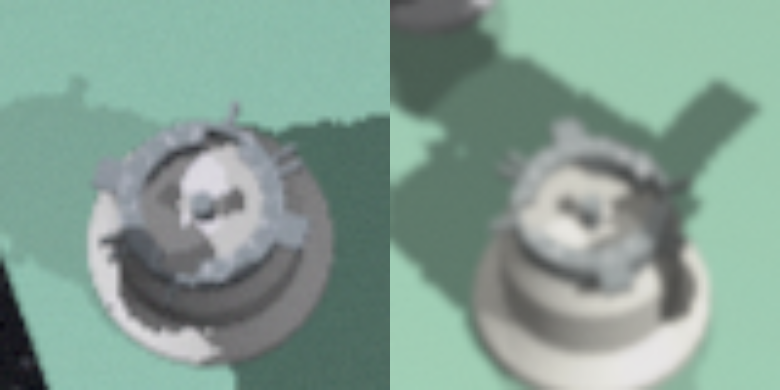

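The pin is now about level with the collar in both views (about (205,207) left, (590,208) right). I'll average several frames for the exact height.

Run:
```python
from h import *
for n in('top','wrist'):
    d=[];
    for i in range(6):
        f=grab(n); C=cloud(f); P=C.reshape(-1,3); r=np.hypot(P[:,0]-543,P[:,1]-39)
        a=P[(r<5.5)&(P[:,2]>92)&(P[:,2]<120)][:,2]; b=P[(r>33)&(r<40)&(P[:,2]>95)&(P[:,2]<106)][:,2]
        d.append((len(a),np.median(a),np.median(b),np.median(a)-np.median(b)))
    print(n,np.round(np.mean(d,0),2),np.round(np.array(d)[:,3],1), b.std())
f=np.load('w1.npy',allow_pickle=True).item();C=cloud(f);P=C.reshape(-1,3); r=np.hypot(P[:,0]-543,P[:,1]-39)
print(np.median(P[(r<5.5)&(P[:,2]>92)][:,2])-np.median(P[(r>33)&(r<40)&(P[:,2]>95)&(P[:,2]<106)][:,2]))
```

```text
top [ 17.33 100.81 102.29  -1.47] [-1.7 -2.1 -1.  -1.5 -1.6 -0.9] 1.8792580903075873
wrist [33.5  96.87 98.84 -1.97] [-1.9 -1.9 -1.9 -1.8 -2.2 -2. ] 0.7411405701810212
13.387589546940944
```

Pin is 1.5–2 mm below the collar (raised it read 13.4 on the same scale): fully down. Now to stand the mallet back where it was.

Emit:
arm_command(rows=[{"delta_pos":[0,0,12],"roll":0,"jaw":5},{"delta_pos":[0,0,40],"roll":0,"jaw":5},{"delta_pos":[0,0,75],"roll":0,"jaw":5},{"delta_pos":[0,0,110],"roll":0,"jaw":5},{"delta_pos":[0,0,138],"roll":0,"jaw":5},{"delta_pos":[0,0,152],"roll":0,"jaw":5},{"delta_pos":[0,0,159],"roll":0,"jaw":5},{"delta_pos":[0,0,162],"roll":0,"jaw":5},{"delta_pos":[0,0,164],"roll":0,"jaw":5},{"delta_pos":[0,0,165],"roll":0,"jaw":5},{"delta_pos":[0,0,165],"roll":0,"jaw":5}])

```text
time_s: 9.6
ee_pos: [417.4, 186.1, 20.8]
ee_rot: [180.0, 0.1, -161.0]
force: [0.3, 0.4, -2.8]
gripper_width: 19.8
gripper_force: 55.0
```

```bash
python3 mal.py
python3 - <<'E'
from h import *
s=env.state(); print(s['ee_pos'],s['force'],s['time_s'])
E
```

```text
top 0
scene 194 top z 72.3 centre world [468.6 203.6] r 23.156692504882812 tilt [ 2.7 -1.5] tool centre [-54.3   0.8 -53.1]
[417.21972849 186.01685066  20.82020442] [-0.06879182  0.11022383 -2.5845909 ] 9.7
```

Emit:
arm_command(rows=[{"delta_pos":[0,0,0.8],"roll":0,"jaw":5},{"delta_pos":[0,0,1],"roll":0,"jaw":5},{"delta_pos":[0,0,1],"roll":0,"jaw":24},{"delta_pos":[0,0,1],"roll":0,"jaw":28},{"delta_pos":[0,0,1],"roll":0,"jaw":40},{"delta_pos":[0,0,1],"roll":0,"jaw":60},{"delta_pos":[0,0,1],"roll":0,"jaw":80},{"delta_pos":[0,0,1],"roll":0,"jaw":80},{"delta_pos":[0,0,1],"roll":0,"jaw":80},{"delta_pos":[0,0,1],"roll":0,"jaw":80}])

```text
time_s: 10.53
ee_pos: [416.5, 185.7, 18.9]
ee_rot: [180.0, 0.0, -161.0]
force: [0.7, -0.1, 0.0]
gripper_width: 62.6
gripper_force: 0.0
```

Emit:
arm_command(rows=[{"delta_pos":[0,0,-5],"roll":0,"jaw":85},{"delta_pos":[0,0,-25],"roll":0,"jaw":100},{"delta_pos":[0,0,-60],"roll":0,"jaw":100},{"delta_pos":[0,0,-100],"roll":0,"jaw":100},{"delta_pos":[0,0,-140],"roll":0,"jaw":100},{"delta_pos":[0,-15,-180],"roll":0,"jaw":100},{"delta_pos":[0,-45,-205],"roll":0,"jaw":100},{"delta_pos":[0,-80,-215],"roll":0,"jaw":100},{"delta_pos":[0,-115,-215],"roll":0,"jaw":100},{"delta_pos":[10,-155,-215],"roll":0,"jaw":100},{"delta_pos":[20,-195,-215],"roll":0,"jaw":100},{"delta_pos":[30,-235,-215],"roll":0,"jaw":100},{"delta_pos":[40,-275,-215],"roll":0,"jaw":100},{"delta_pos":[45,-310,-215],"roll":0,"jaw":100},{"delta_pos":[48,-335,-215],"roll":0,"jaw":100},{"delta_pos":[50,-345,-215],"roll":0,"jaw":100},{"delta_pos":[50,-345,-215],"roll":0,"jaw":100},{"delta_pos":[50,-345,-215],"roll":0,"jaw":100},{"delta_pos":[50,-345,-215],"roll":0,"jaw":100}])

```text
time_s: 12.12
ee_pos: [481.0, -155.4, 234.0]
ee_rot: [179.9, -0.0, -161.0]
force: [0.5, 0.7, -0.0]
gripper_width: 91.5
gripper_force: 0.0
```

Run:
```python
from h import *
s=env.state(); print(s['ee_pos'],s['ee_rot'],s['time_s'])
f=grab('scene'); C=cloud(f); hsv=cv2.cvtColor(f['img'],cv2.COLOR_BGR2HSV)
m=(hsv[...,0]<18)&(hsv[...,1]>80)&(np.hypot(C[...,0]-468,C[...,1]-205)<35); Q=C[m&(C[...,2]>60)]
print('mallet',np.percentile(Q[:,2],[10,50,90]),cv2.minEnclosingCircle(Q[:,:2].astype(np.float32)))
w=grab('wrist'); W=cloud(w)
for f,C,n in((w,W,'wrist'),(grab('top'),None,'top')):
    C=cloud(f) if C is None else C; P=C.reshape(-1,3); r=np.hypot(P[:,0]-496,P[:,1]+200)
    hs=cv2.cvtColor(f['img'],cv2.COLOR_BGR2HSV).reshape(-1,3)
    B=P[(r<38)&(P[:,2]>57)&(P[:,2]<75)&(hs[:,2]<80)]; D=P[(r<50)&(P[:,2]>20)&(P[:,2]<34)]
    print(n,len(B),np.median(B[:,2]) if len(B) else 0, B.mean(0) if len(B) else 0, cv2.minAreaRect(B[:,:2].astype(np.float32)) if len(B)>5 else 0,'disc',np.median(D[:,2]),cv2.minEnclosingCircle(D[:,:2].astype(np.float32)))
delta([496.3,-200,130],198.5)
cv2.imwrite('pics/w2.png',np.hstack([cv2.resize(w['img'],(400,300)),cv2.resize(grab('scene')['img'],(400,300))]))
```

```text
[ 481.00613266 -155.40547615  233.95729041] [ 1.79936537e+02 -5.67125603e-03 -1.60967647e+02] 12.1167
mallet [64.23498038 67.38282685 70.19275254] ((471.9339294433594, 205.19493103027344), 24.2989501953125)
wrist 1107 64.74094259203247 [ 494.46528929 -200.48026898   64.55041301] ((495.89703369140625, -200.1248321533203), (60.54395294189453, 18.617353439331055), 16.59302520751953) disc 24.93039963097459 ((497.0533447265625, -200.4119415283203), 44.101009368896484)
top 106 67.7222191308208 [ 490.52202201 -200.99221352   67.85711629] ((492.525146484375, -200.75230407714844), (46.12968826293945, 19.82316017150879), 17.42313575744629) disc 28.18854519855813 ((497.17852783203125, -199.12478637695312), 44.06338119506836)
delta [  0.4 -47.1 104.1] roll 0.117 from [ 481.3 -155.4  234.1] -160.92
```

View pics/w2.png

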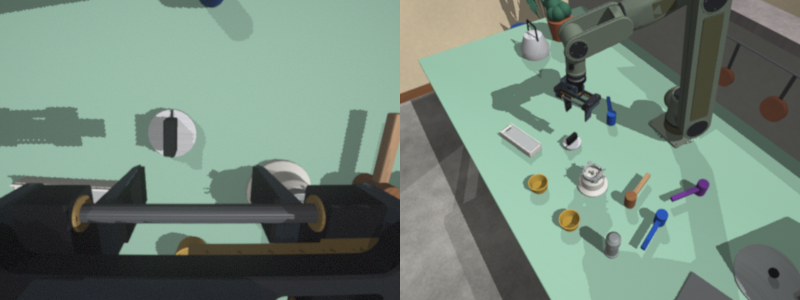

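The mallet stands upright on the ledge at (630,197) right, clear of the grinder; the lid bar is at (170,135) left. Going down on the lid.

Emit:
arm_command(rows=[{"delta_pos":[0,-10,10],"roll":0.1,"jaw":100},{"delta_pos":[0,-28,30],"roll":0.37,"jaw":100},{"delta_pos":[0,-42,60],"roll":0.37,"jaw":100},{"delta_pos":[0,-47,95],"roll":0.37,"jaw":100},{"delta_pos":[0,-47.2,130],"roll":0.37,"jaw":100},{"delta_pos":[0,-47.2,160],"roll":0.37,"jaw":100},{"delta_pos":[0,-47.2,182],"roll":0.37,"jaw":100},{"delta_pos":[0,-47.2,196],"roll":0.37,"jaw":85},{"delta_pos":[0,-47.2,202],"roll":0.37,"jaw":75},{"delta_pos":[0,-47.2,203.5],"roll":0.37,"jaw":65},{"delta_pos":[0,-47.2,203.5],"roll":0.37,"jaw":60},{"delta_pos":[0,-47.2,203.5],"roll":0.37,"jaw":55}])

```text
time_s: 13.32
ee_pos: [497.6, -201.8, 31.3]
ee_rot: [-179.9, 0.1, -162.9]
force: [-0.3, -0.7, 0.3]
gripper_width: 60.4
gripper_force: 0.0
```

Emit:
arm_command(rows=[{"delta_pos":[0,0,0],"roll":0,"jaw":10},{"delta_pos":[0,0,0],"roll":0,"jaw":5},{"delta_pos":[0,0,0],"roll":0,"jaw":5},{"delta_pos":[0,0,0],"roll":0,"jaw":5},{"delta_pos":[0,0,0],"roll":0,"jaw":5},{"delta_pos":[0,0,0],"roll":0,"jaw":5},{"delta_pos":[0,0,0],"roll":0,"jaw":5},{"delta_pos":[0,0,0],"roll":0,"jaw":5},{"delta_pos":[0,0,0],"roll":0,"jaw":5},{"delta_pos":[0,0,0],"roll":0,"jaw":5}], squeeze=45)

```text
time_s: 14.15
ee_pos: [496.7, -201.3, 30.5]
ee_rot: [180.0, 0.0, -162.9]
force: [-0.8, 2.0, 3.2]
gripper_width: 20.1
gripper_force: 45.0
```

Emit:
arm_command(rows=[{"delta_pos":[0,0,-8],"roll":0,"jaw":5},{"delta_pos":[0,0,-30],"roll":0,"jaw":5},{"delta_pos":[0,0,-65],"roll":0,"jaw":5},{"delta_pos":[-5,10,-100],"roll":0.5,"jaw":5},{"delta_pos":[-18,34,-122],"roll":1.3,"jaw":5},{"delta_pos":[-34,64,-130],"roll":2.2,"jaw":5},{"delta_pos":[-50,94,-130],"roll":3.1,"jaw":5},{"delta_pos":[-66,124,-130],"roll":4,"jaw":5},{"delta_pos":[-82,154,-130],"roll":5,"jaw":5},{"delta_pos":[-97,182,-130],"roll":6,"jaw":5},{"delta_pos":[-108,203,-130],"roll":6.8,"jaw":5},{"delta_pos":[-114,214,-130],"roll":7.2,"jaw":5},{"delta_pos":[-115,216,-130],"roll":7.3,"jaw":5},{"delta_pos":[-115,216,-130],"roll":7.3,"jaw":5},{"delta_pos":[-115,216,-130],"roll":7.3,"jaw":5}])

```text
time_s: 15.4
ee_pos: [542.8, 38.1, 160.4]
ee_rot: [-180.0, -0.0, 160.7]
force: [0.1, -1.0, -1.7]
gripper_width: 19.7
gripper_force: 45.0
```

```bash
cat > lid.py <<'E'
from h import *
s=env.state(); print(s['ee_pos'].round(2),s['ee_rot'].round(2),s['force'].round(2),s['torque'].round(2),s['gripper_force'],s['qpos'][5],s['time_s'])
R,p=toolpose(); zt=p[2]-4.5  # expected disc top
for n in('scene','top','wrist'):
    f=grab(n); C=cloud(f); P=C.reshape(-1,3); r=np.hypot(P[:,0]-p[0],P[:,1]-p[1]); hs=cv2.cvtColor(f['img'],cv2.COLOR_BGR2HSV).reshape(-1,3)
    Q=P[(r<50)&(abs(P[:,2]-zt)<6)&(hs[:,1]<70)&(hs[:,2]>90)]
    if len(Q)<50: print(n,len(Q)); continue
    l=(Q-p)@R; co=np.linalg.lstsq(np.c_[l[:,:2],np.ones(len(l))],l[:,2],rcond=None)[0]
    print(n,len(Q),'z',np.median(Q[:,2]).round(1),cv2.minEnclosingCircle(Q[:,:2].astype(np.float32)),'tilt',np.degrees(co[:2]).round(1))
    if n=='wrist':cv2.imwrite('pics/lw_%d.png'%(s['time_s']*100),f['img'])
delta([543.1,38.8,p[2]],160.5)
E
python3 lid.py
```

```text
[542.8   38.13 160.43] [-1.7996e+02 -1.0000e-02  1.6067e+02] [ 0.12 -1.01 -1.66] [-0.02  0.04  0.03] 44.99959588050842 -67.82164838697116 15.4
scene 231 z 153.0 ((543.2703857421875, 40.03014373779297), 44.010826110839844) tilt [ 0.5 -0.4]
top 0
wrist 6919 z 154.7 ((541.9530029296875, 37.770469665527344), 43.61803436279297) tilt [ 0.4 -0.1]
delta [0.1 1.1 0. ] roll 0.013 from [542.9  37.8 160.5] 160.56
```

Emit:
arm_command(rows=[{"delta_pos":[-0.2,1.1,5],"roll":0,"jaw":5},{"delta_pos":[-0.2,1.1,15],"roll":0,"jaw":5},{"delta_pos":[-0.2,1.1,24],"roll":0,"jaw":5},{"delta_pos":[-0.2,1.1,30],"roll":0,"jaw":5},{"delta_pos":[-0.2,1.1,33],"roll":0,"jaw":5},{"delta_pos":[-0.2,1.1,35],"roll":0,"jaw":5},{"delta_pos":[-0.2,1.1,35],"roll":0,"jaw":5},{"delta_pos":[-0.2,1.1,35],"roll":0,"jaw":5}])

```text
time_s: 16.22
ee_pos: [543.8, 39.9, 125.5]
ee_rot: [180.0, 0.0, 160.6]
force: [0.2, -1.4, -1.8]
gripper_width: 19.9
gripper_force: 45.0
```

Emit:
arm_command(rows=[{"delta_pos":[0,0,2],"roll":0,"jaw":5},{"delta_pos":[0,0,4],"roll":0,"jaw":5},{"delta_pos":[0,0,6],"roll":0,"jaw":5},{"delta_pos":[0,0,7.5],"roll":0,"jaw":5},{"delta_pos":[0,0,8.5],"roll":0,"jaw":5},{"delta_pos":[0,0,9],"roll":0,"jaw":5},{"delta_pos":[0,0,9],"roll":0,"jaw":5},{"delta_pos":[0,0,9],"roll":0,"jaw":5}])

```text
time_s: 16.88
ee_pos: [543.6, 39.8, 116.6]
ee_rot: [180.0, 0.0, 160.6]
force: [-0.1, -0.3, 0.0]
gripper_width: 20.1
gripper_force: 45.0
```

```bash
python3 lid.py
```

```text
[543.59  39.84 116.58] [179.99   0.   160.62] [-0.13 -0.35  0.04] [ 0.    0.08 -0.01] 44.999932050704956 -67.64596329027422 16.8833
scene 209 z 109.2 ((545.8905029296875, 42.53089904785156), 43.327789306640625) tilt [0.2 0.3]
top 0
wrist 6915 z 110.8 ((543.55712890625, 39.62877655029297), 43.67615509033203) tilt [ 0.4 -0. ]
delta [ 0.1 -1.2 -0. ] roll 0.025 from [543.6  39.8 116.6] 160.62
```

Emit:
arm_command(rows=[{"delta_pos":[0,0,0.5],"roll":0,"jaw":5},{"delta_pos":[0,0,1],"roll":0,"jaw":5},{"delta_pos":[0,0,1],"roll":0,"jaw":5},{"delta_pos":[0,0,1],"roll":0,"jaw":5}])

```text
time_s: 17.37
ee_pos: [543.6, 39.9, 116.6]
ee_rot: [180.0, 0.0, 160.6]
force: [-2.6, 0.1, 6.5]
gripper_width: 19.8
gripper_force: 45.0
```

Emit:
arm_command(rows=[{"delta_pos":[0,0,0],"roll":0.5,"jaw":5},{"delta_pos":[0,0,0],"roll":1.2,"jaw":5},{"delta_pos":[0,0,0],"roll":2,"jaw":5},{"delta_pos":[0,0,0],"roll":2.8,"jaw":5},{"delta_pos":[0,0,0],"roll":3.6,"jaw":5},{"delta_pos":[0,0,0],"roll":4.4,"jaw":5},{"delta_pos":[0,0,0],"roll":4.8,"jaw":5},{"delta_pos":[0,0,0],"roll":5,"jaw":5},{"delta_pos":[0,0,0],"roll":5,"jaw":5},{"delta_pos":[0,0,0],"roll":5,"jaw":5}])

```text
time_s: 18.2
ee_pos: [543.9, 39.4, 116.5]
ee_rot: [180.0, 0.1, 135.6]
force: [-1.4, -0.5, 6.1]
gripper_width: 20.2
gripper_force: 45.0
```

```bash
python3 lid.py
```

```text
[543.9   39.44 116.54] [1.7998e+02 7.0000e-02 1.3563e+02] [-1.4  -0.48  6.09] [-0.21  0.5  -0.02] 45.001636147499084 -42.64592831035153 18.2
scene 193 z 109.4 ((545.1739501953125, 43.34475326538086), 43.31232452392578) tilt [0.3 0.9]
top 0
wrist 6917 z 110.8 ((543.1458129882812, 40.114986419677734), 43.739139556884766) tilt [ 0.4 -0. ]
delta [ 0.1 -1.   0. ] roll -4.975 from [543.9  39.4 116.6] 135.62
```

Emit:
arm_command(rows=[{"delta_pos":[0,0,0],"roll":0.6,"jaw":5},{"delta_pos":[0,0,0],"roll":1.4,"jaw":5},{"delta_pos":[0,0,0],"roll":2.2,"jaw":5},{"delta_pos":[0,0,0],"roll":3,"jaw":5},{"delta_pos":[0,0,0],"roll":3.6,"jaw":5},{"delta_pos":[0,0,0],"roll":3.9,"jaw":5},{"delta_pos":[0,0,0],"roll":4,"jaw":5},{"delta_pos":[0,0,0],"roll":4,"jaw":5},{"delta_pos":[0,0,0],"roll":4,"jaw":5}])

```text
time_s: 19.1
ee_pos: [543.9, 39.4, 116.6]
ee_rot: [180.0, 0.1, 115.6]
force: [-1.3, -1.7, 7.1]
gripper_width: 19.9
gripper_force: 45.0
```

```bash
python3 lid.py
python3 - <<'E'
from h import *
f=grab('wrist'); C=cloud(f); P=C.reshape(-1,3); hs=cv2.cvtColor(f['img'],cv2.COLOR_BGR2HSV).reshape(-1,3)
r=np.hypot(P[:,0]-543.5,P[:,1]-39.5); Q=P[(r>44.5)&(r<54)&(P[:,2]>92)&(P[:,2]<103)]
a=np.degrees(np.arctan2(Q[:,1]-39.5,Q[:,0]-543.5)); print(np.histogram(a,bins=90,range=(-180,180))[0])
B=P[(r<36)&(hs[:,2]<60)&(P[:,2]>143)&(P[:,2]<158)]; print('bar',len(B),cv2.minAreaRect(B[:,:2].astype(np.float32)) if len(B)>5 else 0)
u,v=proj(f,[[543.5,39.5,110]])[0].astype(int); v0,u0=max(0,v-100),max(0,u-130)
cv2.imwrite('pics/fin.png',cv2.resize(f['img'][v0:v0+190,u0:u0+260],None,fx=3,fy=3))
E
```

```text
[543.87  39.4  116.56] [1.7996e+02 6.0000e-02 1.1563e+02] [-1.32 -1.7   7.14] [-0.26  0.57  0.03] 45.00158607959747 -22.648721097828155 19.1
scene 256 z 109.3 ((543.9168090820312, 40.70485305786133), 44.53306579589844) tilt [-0.6  0.4]
top 0
wrist 6905 z 110.8 ((543.3613891601562, 40.41237258911133), 43.610755920410156) tilt [0.4 0. ]
delta [-0.2 -0.9 -0. ] roll -8.974 from [543.8  39.4 116.5] 115.63
[  0   0   0   0   0   0   0   0   0   0   0   0   0   0   0   0   0   0
   0   0   0   0   0   0   0   0   0   0   0   0   0   0   0   0   0   0
   0   0   0   0   0   0   0   0   0   0   0   0   0   0   0   0   0   0
   0   0   0   0   0   0  74  97  98  94 120  15   0   0   0   0   0   0
  65  40   2 102   0   0   0   0   0   0   0   0  22 120  17   0   0   0]
bar 4407 ((543.5518798828125, 39.54584503173828), (26.760730743408203, 61.31230926513672), 24.488012313842773)
```

View pics/fin.png

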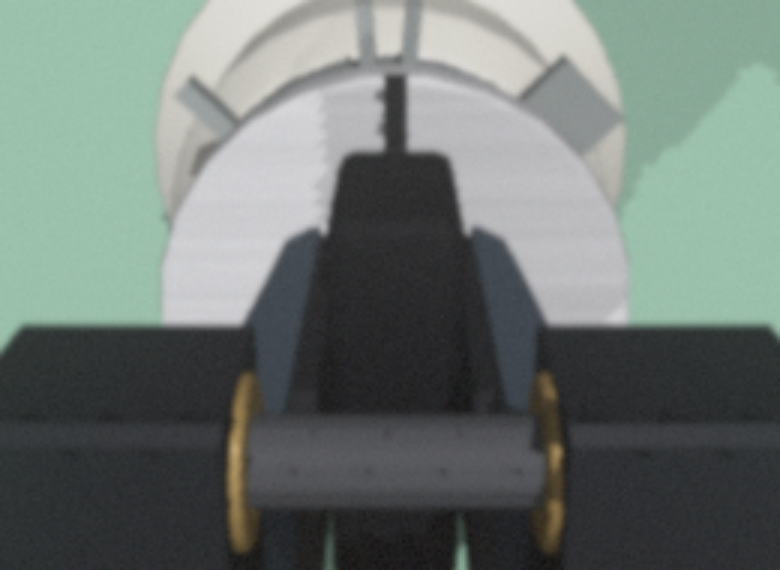

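The wrist crop shows the disc's dark mark at (396,75) between the half-way ribs (367,40) and (410,40), about 1° past their middle. The lock block (575,105) is well away. I'll trim 1° back and hand in, still holding.

Emit:
arm_command(rows=[{"delta_pos":[0,0,0],"roll":-0.1,"jaw":5},{"delta_pos":[0,0,0],"roll":-0.2,"jaw":5},{"delta_pos":[0,0,0],"roll":-0.2,"jaw":5},{"delta_pos":[0,0,0],"roll":-0.2,"jaw":5}])

```text
time_s: 19.63
ee_pos: [544.1, 39.8, 116.6]
ee_rot: [179.9, 0.0, 116.6]
force: [-1.8, 0.3, 6.6]
gripper_width: 19.6
gripper_force: 45.0
```

```bash
python3 -c "
from h import *
s=env.state();print(s['ee_pos'],s['ee_rot'],s['force'],s['gripper_force']);print(env.job_done())"
```

```text
[544.05556541  39.82048584 116.57377836] [1.79924588e+02 3.11246616e-02 1.16631101e+02] [-1.82783651  0.27699464  6.58427958] 45.002519488334656
the job is handed in; nothing more can be done
None
```

The job is handed in at about 20 s of the 61 s, though no verdict came back: the pin measured fully down after one blow, the mallet stands back on the ledge clear of the grinder, and the lid sits flush, turned about 45° and still held by its bar.

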